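Fit four pipe stubs onto their flanges for tacking

TASK

Fit up the pipe-to-flange joints for tacking: set each of the four black steel pipe stubs upright over the orange centring plug of the flange it matches, largest pipe on the largest flange and so on down to the smallest, until it sits flat on the flange. Set the stubs down rather than dropping them, and leave the brass bush standing where it is.

Things in the scene. Friction and masses are not known exactly. Their poses are not given: they have to be found in the camera images.
- stub_60: the largest of the four black steel pipe stubs: a loose open tube standing upright, outside diameter 60.3 mm, bore 52.3 mm, wall 4.0 mm, 60 mm tall, dark mill scale outside with bright sawn ends, 0.08 to 0.4 kg. Origin: centre of its underside, on the axis; z up along the axis
- stub_48: the second largest of the four black steel pipe stubs: a loose open tube standing upright, outside diameter 48.3 mm, bore 40.3 mm, wall 4.0 mm, 60 mm tall, dark mill scale outside with bright sawn ends, 0.08 to 0.4 kg. Origin: centre of its underside, on the axis; z up along the axis
- stub_38: the second smallest of the four black steel pipe stubs: a loose open tube standing upright, outside diameter 38.0 mm, bore 30.0 mm, wall 4.0 mm, 60 mm tall, dark mill scale outside with bright sawn ends, 0.08 to 0.4 kg. Origin: centre of its underside, on the axis; z up along the axis
- stub_27: the smallest of the four black steel pipe stubs: a loose open tube standing upright, outside diameter 26.9 mm, bore 20.5 mm, wall 3.2 mm, 60 mm tall, dark mill scale outside with bright sawn ends, 0.08 to 0.4 kg. Origin: centre of its underside, on the axis; z up along the axis
- flange_60: the largest of four bright steel flanges, a disc 96 mm across with four bolt holes, fixed on the table. Origin: centre of its underside, z up. Its seat is 12 mm above the origin; from the seat an orange centring plug rises 24 mm: 8 mm straight, diameter 49.9 mm, then a cone narrowing to 34.9 mm. The 60.3 mm stub goes over it, play 1.2 mm all round, and rests on the seat
- flange_48: the second largest of four bright steel flanges, a disc 84 mm across with four bolt holes, fixed on the table. Origin: centre of its underside, z up. Its seat is 12 mm above the origin; from the seat an orange centring plug rises 24 mm: 8 mm straight, diameter 37.9 mm, then a cone narrowing to 22.9 mm. The 48.3 mm stub goes over it, play 1.2 mm all round, and rests on the seat
- flange_38: the second smallest of four bright steel flanges, a disc 74 mm across with four bolt holes, fixed on the table. Origin: centre of its underside, z up. Its seat is 12 mm above the origin; from the seat an orange centring plug rises 24 mm: 8 mm straight, diameter 27.6 mm, then a cone narrowing to 12.6 mm. The 38.0 mm stub goes over it, play 1.2 mm all round, and rests on the seat
- flange_27: the smallest of four bright steel flanges, a disc 64 mm across with four bolt holes, fixed on the table. Origin: centre of its underside, z up. Its seat is 12 mm above the origin; from the seat an orange centring plug rises 24 mm: 8 mm straight, diameter 18.1 mm, then a cone narrowing to 5.0 mm. The 26.9 mm stub goes over it, play 1.2 mm all round, and rests on the seat
- brass_bush: a loose yellow brass bush, an upright tube of outside diameter 45 mm, bore 34 mm, 60 mm tall; not part of the job. Origin: centre of its underside, z up

How it is judged:
By the outcome, as a careful person would: the job done as asked, in the order asked, and still so for the second after the job is handed in, with the robot touching nothing.
It also fails if it takes over 99 s, if anything falls off the work surface, if the arm or the gripper's body presses on something with over 40 N, if the wrist force passes 120 N, or if a joint passes its speed limit or range.

ROBOT

A 7-joint arm with a two-finger parallel gripper is mounted at the origin on the work surface; the furniture and walls round the work are solid. World frame = base frame: x ahead of the robot, y to its left, z up, the work surface at z = 0. Lengths are in m, angles in rad, forces in N, time in s.
With the tool pointing down it reaches from about 0.35 to 0.9 m from the base axis. Payload 8.1 kg.
Tool frame: the origin (TCP) lies between the finger pads; the fingertips stand 22 mm ahead of it and the grasp point (between the pads) lies 3 mm ahead of it (arm.tip_reach is the distance from the TCP to the fingertips, in m); z points along the fingers, y is the line along which they close (so a half turn about z gives the same grasp; the last joint's range is limited). The gripper opens to 92 mm and grips with 3 to 60 N. Pads are 19 mm wide; open, the fingers measure 130 mm over their backs; the gripper's body (75 mm by 190 mm) begins 47 mm behind the grasp point.
Start: joints at [-1.423, 0.434, 0.025, 1.573, -0.012, 1.134, -0.075], TCP at [0.155, 0.605, 0.249] pointing down, gripper open.
Joint ranges: [-2.62, 2.62], [-0.44, 2.09], [-1.27, 1.32], [0.08, 2.57], [-1.32, 4.46], [0.12, 2], [-2.74, 2.74]. Speed limits (rad/s): [2.22, 2.22, 3.01, 3.01, 3.14, 3.14, 3.14].

INTERFACE

Orientations are given as a rotation vector (axis times angle).
In Python, from cell import telemetry, vision, job, arm gives the robot as it stands. The module is installed in compiled form; this text tells all that it offers.
- The arm moves only by the shell command python3 -m creep 'ROWS' [FORCE]. ROWS is text: rows parted by semicolons, each of 7 numbers parted by spaces: the finger opening in cm, from 0 to 9.18, then the shift along the tool's x, y, z in cm, then the turn, a rotation vector about the tool's x, y, z in degrees. A call has 1 to 5 rows; each row is the pose to reach, as a shift and turn from the pose commanded when the call began, along the tool's axes at that moment; what a row does not reach only later rows make up. A row lasts 1/8 s, in which the tool goes at most 62.5 mm and 10.7 degrees, less where a joint would pass 70% of its speed; a pose out of reach is approached as far as the arm can. A call with a gripper value outside its range is refused whole. The fingers move at their own pace and stop on an object; FORCE is the grip in N (left out, the last holds). Time passes only in rows, so rows that repeat a pose let the fingers close. It gives the time, the measured TCP pose, the force, the opening and the grip force at its end, in the units of the state.
- telemetry.observe(): the state, without advancing time (a new reading comes with each control period).
- vision.get_image(name): name is "side" or "top" or "wrist"; returns the picture (480x640x3 uint8, red, green, blue); there is no depth.
- vision.camera_info(name): a dict with "fov_y" (degrees; the focal length in pixels is half the picture's height over the tangent of half this angle, whatever the lens; pixels are square), "cx", "cy" (the principal point, pixels), "extrinsics" (4x4, takes a point from camera to world coordinates). Camera axes: x right, y down, z forward; pixel columns grow to the right and rows downward; lengths in m; the calibration is good to about 2 mm. A picture is of the moment at which its call begins: read the wrist's pose just before it. camera_info takes no time and is no camera call; for the wrist camera it gives the pose at the moment of the call.
- job.sign_off(): hands the job in; it is judged then, once.
The state is a dict: "clock": time; "joints": joint angles; "dq": joint speeds; "joint_efforts": joint torques, N m; "position": TCP position; "ee_rot": TCP orientation; "force": force on the tool from outside, world axes, zero at the start; "ft_torque": the same for the moment, N m; "width": opening from 0.0 (shut) to 1.0 (fully open); "gripper_force": force on a finger pad.
Only numpy, scipy, OpenCV 4.12 (cv2) and the standard library are available. Lean on these libraries where they do the work, as an engineer would, in place of code of your own. Each camera call takes 0.05 s, during which the arm holds its last target. There are 200 camera calls.

## Working session

There is one attempt and no reset: what is moved stays moved. The work goes in short steps, Python scripts to look and compute and a shell command to move; the robot and the scene stay as the last step left them, time stands still between calls to the robot, and variables do not carry over. Pictures are saved under pics/ and viewed, at most 14 in all, crops included, and the job is handed in when it is done.

```bash
mkdir -p pics; python3 - <<'E'
from cell import telemetry, vision
import cv2
print(telemetry.observe())
for n in("top","side","wrist"):
    i=vision.camera_info(n);print(n,i)
    im=vision.get_image(n);cv2.imwrite(f"pics/{n}0.png",im[:,:,::-1])
E
```

```text
{'clock': 0.0, 'joints': array([-1.42259919,  0.43524937,  0.02497606,  1.57409713, -0.01162832,
        1.13399685, -0.07508849]), 'dq': array([-0.00083995, -0.001798  ,  0.00022168,  0.0005922 ,  0.00045218,
        0.00107235, -0.00064219]), 'joint_efforts': array([-1.04550294e-03, -6.67838931e+01,  9.84782986e-01, -3.14468873e+01,
       -6.04772056e-02,  4.25646943e-02,  1.70600160e-04]), 'position': array([0.15503704, 0.60497103, 0.24792857]), 'ee_rot': array([-3.93023415e-01, -3.11683034e+00,  2.51869341e-03]), 'force': array([-0.03246186, -0.33709801, -0.82631686]), 'ft_torque': array([-0.01721237,  0.00983095,  0.03847843]), 'gripper_force': 0.0, 'width': 1.0017131678272844}
top {'fov_y': 48.39054007032103, 'cx': 325.1252752039184, 'cy': 244.06603635978718, 'extrinsics': array([[ 1.14143372e-01, -9.72648074e-01,  2.02304262e-01,
         2.74009469e-01],
       [-9.93464138e-01, -1.11863497e-01,  2.27060579e-02,
         3.12619363e-02],
       [ 5.45458679e-04, -2.03573776e-01, -9.79059457e-01,
         1.14214635e+00],
       [ 0.00000000e+00,  0.00000000e+00,  0.00000000e+00,
         1.00000000e+00]])}
side {'fov_y': 54.71007910416622, 'cx': 318.9479710192835, 'cy': 238.78554201736304, 'extrinsics': array([[-0.99460132, -0.06067532,  0.0841826 ,  0.44383684],
       [-0.10372066,  0.6062801 , -0.78845828,  0.71625482],
       [-0.00319827, -0.79293313, -0.60930027,  0.55084552],
       [ 0.        ,  0.        ,  0.        ,  1.        ]])}
wrist {'fov_y': 61.01975648383564, 'cx': 314.1363100211028, 'cy': 238.66505104233957, 'extrinsics': array([[ 2.48233244e-01,  9.26751842e-01,  2.81977444e-01,
         7.84384926e-02],
       [ 9.68700238e-01, -2.37385975e-01, -7.25792533e-02,
         6.23892142e-01],
       [-3.25466103e-04,  2.91168201e-01, -9.56671821e-01,
         3.83774178e-01],
       [ 0.00000000e+00,  0.00000000e+00,  0.00000000e+00,
         1.00000000e+00]])}
```

View pics/top0.png

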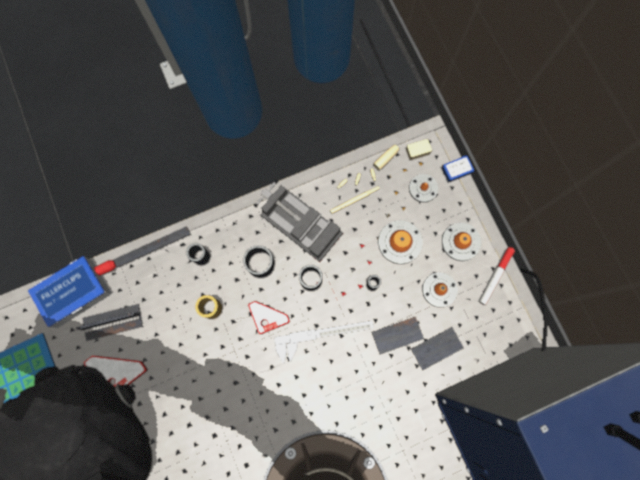

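View pics/side0.png

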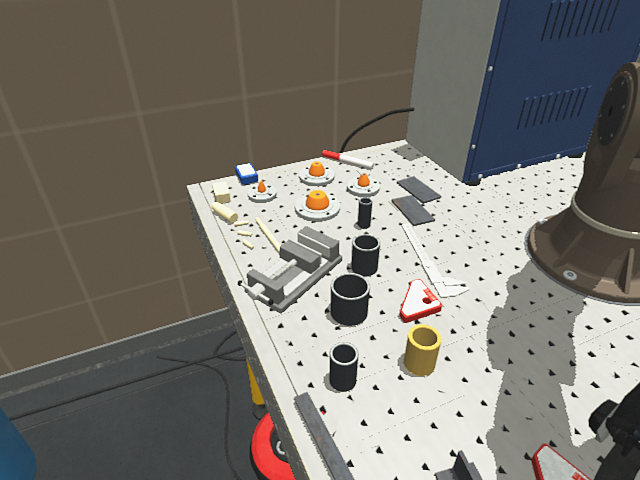

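The top view shows the stubs at about (199,254) 38, (260,262) 60, (311,278) 48 and (373,283) 27, with the bush at (208,306). The flange plugs are at (401,240) 60, (462,241) 48, (440,289) 38 and (424,188) 27. The side view agrees with these.

```bash
cat > h.py <<'E'
import numpy as np, cv2
from scipy.spatial.transform import Rotation as R
from cell import telemetry, vision
def world(n,u,v,z,info=None):
    i=info or vision.camera_info(n);f=240/np.tan(np.radians(i["fov_y"]/2));E=i["extrinsics"]
    d=E[:3,:3]@np.array([(u-i["cx"])/f,(v-i["cy"])/f,1]);o=E[:3,3]
    return o+d*(z-o[2])/d[2]
def pix(i,p):
    E=i["extrinsics"];c=E[:3,:3].T@(np.asarray(p)-E[:3,3]);f=240/np.tan(np.radians(i["fov_y"]/2))
    return np.array([i["cx"]+f*c[0]/c[2],i["cy"]+f*c[1]/c[2]])
def shift(p):
    "cm along tool axes from the measured pose to world p"
    s=telemetry.observe();return np.round(100*R.from_rotvec(s["ee_rot"]).inv().apply(np.asarray(p)-s["position"]),2)
E
python3 - <<'E'
from h import *
for n,u,v,z in[("s60",260,262,.06),("s48",311,278,.06),("s38",199,254,.06),("s27",373,283,.06),("bush",208,306,.06),("f60",401,240,.036),("f48",462,241,.036),("f38",440,289,.036),("f27",424,188,.036)]:
    p=world("top",u,v,z);print(n,p.round(3),np.hypot(*p[:2]).round(3), shift([*p[:2],.25]))
print(R.from_rotvec(telemetry.observe()["ee_rot"]).as_matrix().round(3))
E
```

```text
s60 [0.445 0.185 0.06 ] 0.482 [-38.51 -33.5   -0.14]
s48 [0.424 0.077 0.06 ] 0.431 [-39.16 -44.49  -0.13]
s38 [0.447 0.312 0.06 ] 0.545 [-35.57 -21.12  -0.16]
s27 [ 0.428 -0.05   0.06 ] 0.431 [-42.72 -56.67  -0.11]
bush [0.344 0.277 0.06 ] 0.441 [-26.41 -27.12  -0.15]
f60 [ 0.53  -0.102  0.036] 0.539 [-53.83 -59.18  -0.11]
f48 [ 0.542 -0.23   0.036] 0.589 [-58.25 -71.32  -0.1 ]
f38 [ 0.435 -0.191  0.036] 0.475 [-46.89 -70.19  -0.1 ]
f27 [ 0.65  -0.141  0.036] 0.665 [-66.48 -60.03  -0.11]
[[-0.969  0.248 -0.   ]
 [ 0.248  0.969 -0.001]
 [-0.    -0.001 -1.   ]]
```

View pics/wrist0.png

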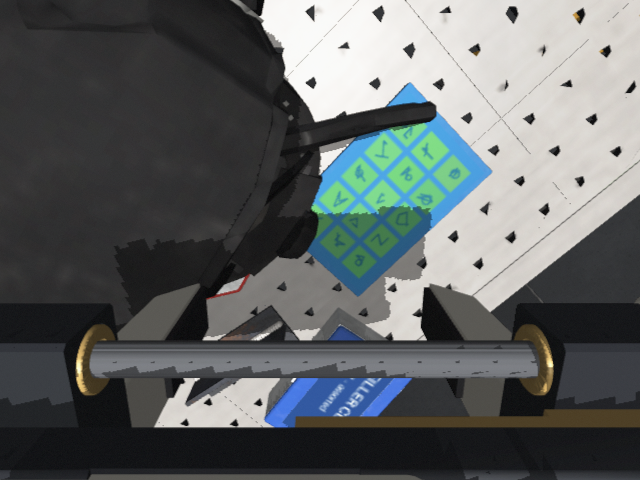

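The wrist view has the gripper across its lower half. Objects show clear in the upper half, offset about +x in the tool frame. Next I move to look at stub 60.

```bash
python3 -m creep '9 -4.5 -3.3 0 0 0 0; 9 -9 -6.6 0 0 0 0; 9 -13.5 -9.9 0 0 0 0; 9 -18 -13.2 0 0 0 0; 9 -22.5 -16.5 0 0 0 0'; python3 -m creep '9 -4.5 -3.3 0 0 0 0; 9 -9 -6.6 0 0 0 0; 9 -13.5 -9.9 0 0 0 0; 9 -18 -13.2 0 0 0 0; 9 -23 -17 0 0 0 0'; python3 -m creep '9 0 0 0 0 0 0; 9 0 0 0 0 0 0'; python3 - <<'E'
from h import *
print(shift([.513,.168,.25]))
i=vision.camera_info("wrist");cv2.imwrite("pics/w1.png",vision.get_image("wrist")[:,:,::-1])
print(pix(i,[.445,.185,.06]),pix(i,[.424,.077,.06]))
E
```

```text
clock: 0.78
position: [0.3331, 0.3881, 0.2487]
ee_rot: [0.393, 3.117, 0.0]
force: [0.7, 0.2, -0.9]
width: 0.978
gripper_force: 0.0
clock: 1.4
position: [0.5132, 0.1672, 0.2487]
ee_rot: [-0.391, -3.117, -0.001]
force: [1.0, 0.3, -1.1]
width: 0.983
gripper_force: 0.0
clock: 1.65
position: [0.5122, 0.1684, 0.2484]
ee_rot: [-0.394, -3.116, -0.0]
force: [0.1, 0.4, -0.1]
width: 0.977
gripper_force: 0.0
[-0.09 -0.02 -0.16]
[314.10824761 128.13691309] [172.03558671 136.89081766]
```

View pics/w1.png

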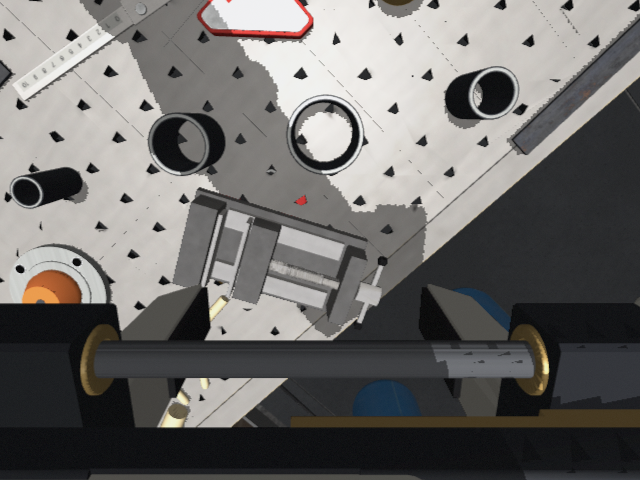

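The wrist view shows all four rims: s60 (326,134), s48 (203,142), s38 (495,92) and s27 (27,189). I'll fit projected circles to get the positions.

```bash
cat >> h.py <<'E'
def fit(n,guess,circles,img=None,info=None,span=.016,tag=None):
    "world xy whose projected circles (z,r) lie on the strongest edges"
    i=info or vision.camera_info(n);im=vision.get_image(n) if img is None else img
    g=cv2.GaussianBlur(im,(0,0),1.0).astype(np.float32)
    G=np.sqrt(sum(cv2.Sobel(g,cv2.CV_32F,a,1-a)**2 for a in(0,1)).sum(2));G=np.minimum(G,150)
    a=np.linspace(0,2*np.pi,120);E=i["extrinsics"];f=240/np.tan(np.radians(i["fov_y"]/2))
    def uv(x,y,z,r):
        P=np.stack([x+r*np.cos(a),y+r*np.sin(a),0*a+z],1)-E[:3,3];c=P@E[:3,:3]
        return np.stack([i["cx"]+f*c[:,0]/c[:,2],i["cy"]+f*c[:,1]/c[:,2]],1).astype(np.float32)
    def sc(x,y): return np.mean([cv2.remap(G,uv(x,y,*c)[:,None],None,cv2.INTER_LINEAR).mean() for c in circles])
    b=np.array(guess[:2],float)
    for s,k in((span,17),(span/8,9),(span/32,9)):
        L=[(sc(b[0]+u,b[1]+v),b[0]+u,b[1]+v) for u in np.linspace(-s,s,k) for v in np.linspace(-s,s,k)]
        m=max(L);b=np.array(m[1:])
    if tag:
        o=cv2.cvtColor(im,cv2.COLOR_RGB2BGR)
        for c in circles: cv2.polylines(o,[np.round(uv(*b,*c)).astype(int)],True,(255,0,255),1)
        cv2.imwrite(f"pics/{tag}.png",o)
    return b,m[0]
OD={60:(.06030,.0523),48:(.0483,.0403),38:(.038,.030),27:(.0269,.0205)}
def stubc(k,z=.06): return[(z,OD[k][0]/2),(z,OD[k][1]/2)]
FL={60:(.048,.03490,.0499),48:(.042,.0229,.0379),38:(.037,.0126,.0276),27:(.032,.005,.0181)}
def flc(k): return[(.012,FL[k][0]),(.036,FL[k][1]/2)]
E
python3 - <<'E'
from h import *
i=vision.camera_info("wrist");im=vision.get_image("wrist")
t=vision.camera_info("top");ti=vision.get_image("top")
for k,u,v,p in((60,326,134,(260,262)),(48,203,142,(311,278)),(38,495,92,(199,254)),(27,27,189,(373,283))):
    g=world("wrist",u,v,.06,i);b,s=fit("wrist",g,stubc(k),im,i,.012,tag=f"fit{k}")
    tb,ts=fit("top",world("top",*p,.06,t),stubc(k),ti,t,.01)
    print(k,g.round(4),b.round(4),s,pix(i,[*b,.06]).round(),"top",tb.round(4),ts)
E
```

```text
60 [0.4511 0.1936 0.06  ] [0.4521 0.1906] 138.36488 [323. 136.] top [0.4507 0.1966] 43.065323
48 [0.4333 0.0997 0.06  ] [0.4324 0.0979] 77.55058 [200. 141.] top [0.4295 0.0777] 109.3523
38 [0.4528 0.3238 0.06  ] [0.4539 0.3223] 145.4014 [493.  94.] top [0.4418 0.3238] 40.320847
27 [ 0.4334 -0.0489  0.06  ] [ 0.4352 -0.0519] 148.02988 [ 25. 192.] top [ 0.4347 -0.0473] 148.32709
```

View pics/fit60.png

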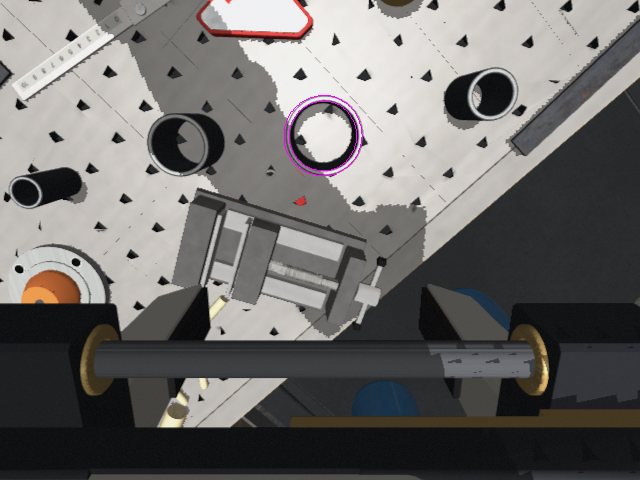

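The fit is pulled about 3 px off the rim. I'll add a rim-uniformity term and view an enlarged overlay.

```bash
cat >> h.py <<'E'
def ring(n,guess,k,img=None,info=None,z=.06,span=.008,tag=None,draw=None):
    "as fit, for a stub's bright rim: band uniform, edges on both sides"
    i=info or vision.camera_info(n);im=vision.get_image(n) if img is None else img
    g=im.astype(np.float32).mean(2);a=np.linspace(0,2*np.pi,180);E=i["extrinsics"];f=240/np.tan(np.radians(i["fov_y"]/2))
    ro,ri=OD[k][0]/2,OD[k][1]/2;w=ro-ri
    def uv(x,y,r):
        P=np.stack([x+r*np.cos(a),y+r*np.sin(a),0*a+z],1)-E[:3,3];c=P@E[:3,:3]
        return np.stack([i["cx"]+f*c[:,0]/c[:,2],i["cy"]+f*c[:,1]/c[:,2]],1).astype(np.float32)
    S=lambda x,y,r:cv2.remap(g,uv(x,y,r)[:,None],None,cv2.INTER_LINEAR).ravel()
    def sc(x,y):
        B=np.stack([S(x,y,ri+w*q) for q in(.3,.5,.7)]);m=np.median(B)
        e=lambda r:np.minimum(abs(S(x,y,r)-m),60).mean()
        return e(ri-.35*w)+e(ro+.35*w)-2*np.minimum(abs(B-m),60).mean()
    b=np.array(guess[:2],float)
    for s,kk in((span,17),(span/8,9),(span/32,9)):
        m=max((sc(b[0]+u,b[1]+v),b[0]+u,b[1]+v) for u in np.linspace(-s,s,kk) for v in np.linspace(-s,s,kk));b=np.array(m[1:])
    if tag:
        o=cv2.cvtColor(im,cv2.COLOR_RGB2BGR);u,v=pix(i,[*b,z]).astype(int);u=np.clip(u,60,580);v=np.clip(v,60,420)
        o=cv2.resize(o[v-60:v+60,u-60:u+60],None,fx=3,fy=3,interpolation=0)
        for r in(ro,ri): cv2.polylines(o,[np.round((uv(*b,r)-[u-60,v-60]+.5)*3).astype(int)],True,(255,0,255),1)
        cv2.imwrite(f"pics/{tag}.png",o)
    return b,round(float(m[0]),1)
E
python3 - <<'E'
from h import *
i=vision.camera_info("wrist");im=vision.get_image("wrist")
for k,u,v in((60,326,134),(48,203,142),(38,495,92),(27,27,189)):
    g=world("wrist",u,v,.06,i);b,s=ring("wrist",g,k,im,i,tag=f"r{k}")
    print(k,b.round(4),s,pix(i,[*b,.06]).round(1))
cv2.imwrite("pics/r4.png",np.hstack([cv2.resize(cv2.imread(f"pics/r{k}.png"),(260,260)) for k in(60,48,38)]))
E
```

```text
60 [0.4515 0.1927] 35.0 [324.5 135.1]
48 [0.4316 0.0957] 25.4 [197.1 141.1]
38 [0.4543 0.323 ] 42.1 [493.6  94.8]
27 [ 0.4354 -0.0517] 77.1 [ 24.4 192.1]
```

View pics/r4.png

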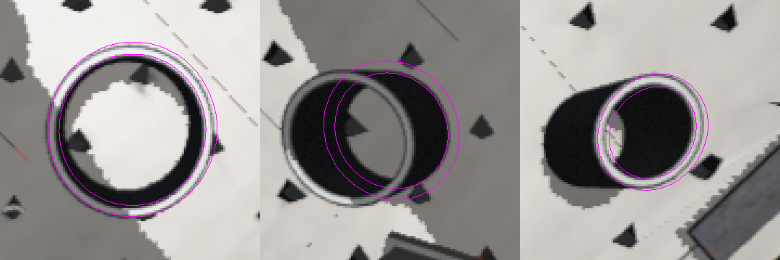

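s60 and s38 fit well, s38 to within about 1 px. The s48 guess was wrong: its rim is the left circle at about (178,144). Now I grasp s60.

```bash
python3 -c "
from h import *
print(shift([.4515,.1927,.045]))"
```

```text
[ 6.4   0.75 20.37]
```

```bash
python3 -m creep '9.18 4 0.4 0 0 0 0; 9.18 6.4 0.75 3 0 0 0; 9.18 6.4 0.75 8 0 0 0; 9.18 6.4 0.75 12 0 0 0; 9.18 6.4 0.75 15 0 0 0' 12;  python3 -m creep '9.18 0 0 2.5 0 0 0; 9.18 0 0 4.2 0 0 0; 9.18 0 0 5.2 0 0 0; 9.18 0 0 5.2 0 0 0'; python3 -m creep '5.5 0 0 0 0 0 0; 5.5 0 0 0 0 0 0; 5.5 0 0 0 0 0 0; 5.5 0 0 0 0 0 0;5.5 0 0 0 0 0 0' 12; python3 -c "
from h import *
print(shift([.4515,.1927,.045]))"
```

```text
clock: 2.48
position: [0.4513, 0.1922, 0.0973]
ee_rot: [-0.389, -3.116, 0.0]
force: [-1.2, 0.2, 0.4]
width: 0.996
gripper_force: 0.0
clock: 2.98
position: [0.452, 0.1917, 0.0465]
ee_rot: [-0.392, -3.116, 0.001]
force: [-0.3, -0.6, 0.7]
width: 1.001
gripper_force: 0.0
clock: 3.6
position: [0.4526, 0.1916, 0.047]
ee_rot: [0.393, 3.117, 0.001]
force: [-0.9, 0.3, 3.8]
width: 0.643
gripper_force: 12.0
[0.14 0.08 0.2 ]
```

s60 is gripped. I'll release it once and look, which gives the camera bias against the gripper centre.

```bash
python3 -m creep '9 0 0 0 0 0 0; 9 0 0 0 0 0 0; 9 0 0 -3 0 0 0; 9 0 0 -8 0 0 0; 9 -1 0 -13 0 0 0'; python3 -m creep '9 -2.5 0 -4 0 0 0; 9 -5.4 0 -7.2 0 0 0; 9 -5.4 0 -7.2 0 0 0;9 -5.4 0 -7.2 0 0 0' |head -2; python3 - <<'E'
from h import *
i=vision.camera_info("wrist");im=vision.get_image("wrist")
print(telemetry.observe()["position"])
for k,(x,y) in((60,(.452,.192)),(48,(.4295,.0777))):
    b,s=ring("wrist",(x,y),k,im,i,tag=f"q{k}")
    print(k,b.round(4),s,pix(i,[*b,.06]).round(1))
cv2.imwrite("pics/q.png",np.hstack([cv2.imread(f"pics/q{k}.png") for k in(60,48)]))
E
```

```text
clock: 4.22
position: [0.4612, 0.1888, 0.1778]
ee_rot: [-0.392, -3.116, 0.001]
force: [0.9, 1.2, 0.4]
width: 0.978
gripper_force: 0.0
clock: 4.72
position: [0.5134, 0.1754, 0.2478]
[0.51302689 0.17554995 0.24745499]
60 [0.4521 0.1909] 37.6 [314.7 136.3]
48 [0.4308 0.0791] 52.3 [168.5 145.8]
```

View pics/q.png

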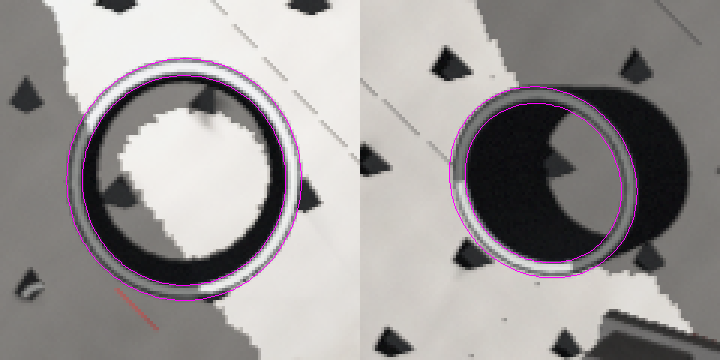

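The rim fits are clean, and the bias against the gripper is only about 0.8 mm along tool y. I regrasp s60 and carry it to a view pose for flange 60.

```bash
python3 -m creep '9 3.5 0 3 0 0 0; 9 6.3 0 7 0 0 0; 9 6.3 0 12 0 0 0; 9 6.3 0 15.5 0 0 0; 9 6.3 0 18 0 0 0' 25|head -2;  python3 -m creep '9 0 0 1.3 0 0 0; 9 0 0 2.1 0 0 0; 5 0 0 2.1 0 0 0; 5 0 0 2.1 0 0 0; 5 0 0 2.1 0 0 0' 25; python3 -m creep '5 0 0 0 0 0 0;5 0 0 -1 0 0 0; 5 0 0 -4 0 0 0; 5 0 0 -8 0 0 0; 5 0 0 -13 0 0 0'; python3 -c "
from h import *
print(shift([.59,-.118,.25]))"
```

```text
clock: 5.4
position: [0.4509, 0.1907, 0.0663]
clock: 6.02
position: [0.4538, 0.1914, 0.0484]
ee_rot: [0.393, 3.116, 0.001]
force: [0.0, -0.0, 0.7]
width: 0.705
gripper_force: 0.0
clock: 6.65
position: [0.4524, 0.1906, 0.1788]
ee_rot: [-0.393, -3.115, 0.002]
force: [1.2, 1.3, -3.5]
width: 0.64
gripper_force: 24.9
[-20.98 -26.49  -7.11]
```

```bash
python3 -m creep '5 -3.8 -4.5 -3 0 0 0; 5 -7.6 -9 -6 0 0 0; 5 -11.4 -13.5 -7 0 0 0; 5 -15.2 -18 -7 0 0 0; 5 -18.5 -22.5 -7 0 0 0'|head -2;  python3 -m creep '5 -2.5 -4 0 0 0 0; 5 -2.5 -4 0 0 0 0; 5 -2.5 -4 0 0 0 0;5 -2.5 -4 0 0 0 0'; python3 - <<'E'
from h import *
P=np.array([telemetry.observe()["position"] for _ in range(3)]);print(P)
i=vision.camera_info("wrist");im=vision.get_image("wrist")
cv2.imwrite("pics/w3.png",im[:,:,::-1])
for k,p in((60,(.53,-.102)),(48,(.542,-.23)),(38,(.435,-.191))): print(k,pix(i,[*p,.036]))
E
```

```text
clock: 7.28
position: [0.5771, -0.0748, 0.2484]
clock: 7.78
position: [0.5907, -0.1159, 0.2477]
ee_rot: [-0.389, -3.117, -0.002]
force: [-0.7, -0.5, -3.7]
width: 0.64
gripper_force: 24.9
[[ 0.59073558 -0.11590188  0.24773216]
 [ 0.59073558 -0.11590188  0.24773216]
 [ 0.59073558 -0.11590188  0.24773216]]
60 [312.85830023 135.90334508]
48 [171.83656629 187.67718697]
38 [171.80604591  42.97436208]
```

View pics/w3.png

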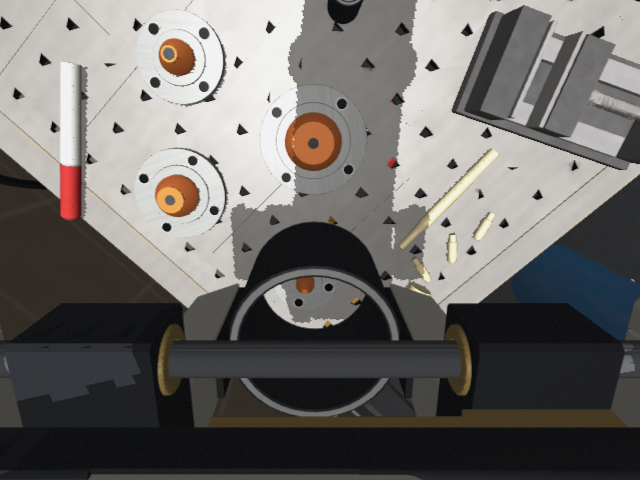

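The view shows flange 60 with its plug hole at (313,143), flange 48 at (176,200), flange 38 at (169,54), and the held stub's rim around (315,342).

```bash
cat >> h.py <<'E'
def hole(i,im,k,g,tag=None):
    "flange centre: bright plug-top rim/hole by gradient fit, and disc edge, separately"
    d=fit("wrist",g,[(.012,FL[k][0])],im,i,.01,tag=tag);t=fit("wrist",d[0],[(.036,FL[k][1]/2)],im,i,.005)
    t2=fit("wrist",d[0],flc(k)+[(.020,FL[k][2]/2)],im,i,.005)
    return d[0].round(4),t[0].round(4),t2[0].round(4)
E
python3 - <<'E'
from h import *
i=vision.camera_info("wrist");im=vision.get_image("wrist");s=telemetry.observe()
for k,u,v in((60,313,143),(48,176,200),(38,169,54)):
    g=world("wrist",u,v,.036,i);r=hole(i,im,k,g,tag="d%d"%k);print(k,g.round(4),*r,shift([*r[0],.25]))
print(s["position"])
E
```

```text
60 [ 0.5357 -0.1034  0.036 ] [ 0.535 -0.105] [ 0.5356 -0.1034] [ 0.5358 -0.1039] [ 5.69 -0.28 -0.22]
48 [ 0.5532 -0.2304  0.036 ] [ 0.5506 -0.2314] [ 0.5514 -0.2358] [ 0.5517 -0.2347] [  1.07 -12.15  -0.22]
38 [ 0.442 -0.196  0.036] [ 0.4427 -0.1963] [ 0.4404 -0.1986] [ 0.4424 -0.1958] [ 12.39 -11.41  -0.22]
[ 0.59087989 -0.11627116  0.24783238]
```

```bash
python3 -m creep '5 3 0 3 0 0 0; 5 5.7 -0.1 7 0 0 0; 5 5.7 -0.1 11 0 0 0; 5 5.7 -0.1 14 0 0 0; 5 5.7 -0.1 15 0 0 0';  python3 -m creep '5 0 0 0.3 0 0 0; 5 0 0 0.3 0 0 0; 5 0 0 0.3 0 0 0'; python3 - <<'E'
from h import *
print(shift([.5357,-.1032,.059]))
cv2.imwrite("pics/s4.png",vision.get_image("side")[:,:,::-1][120:360,160:480])
E
```

```text
clock: 8.5
position: [0.5346, -0.1036, 0.0964]
ee_rot: [-0.391, -3.115, -0.0]
force: [0.2, 0.3, -3.0]
width: 0.639
gripper_force: 24.9
clock: 8.88
position: [0.5363, -0.1046, 0.0957]
ee_rot: [0.393, 3.115, 0.0]
force: [0.0, 0.6, -3.2]
width: 0.639
gripper_force: 24.9
[0.1  0.12 3.67]
```

View pics/s4.png

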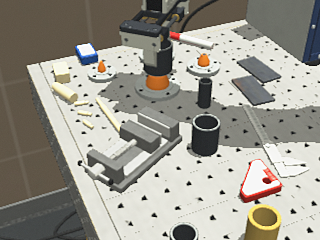

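The side view shows the stub hanging over the 60 plug, and it looks centred. I lower it in small steps.

```bash
python3 -m creep '5 0 0.1 0.8 0 0 0; 5 0 0.1 1.6 0 0 0; 5 0 0.1 2 0 0 0; 5 0 0.1 2.4 0 0 0; 5 0 0.1 2.4 0 0 0';  python3 -m creep '5 0 0 0.4 0 0 0; 5 0 0 0.7 0 0 0; 5 0 0 0.9 0 0 0; 5 0 0 0.9 0 0 0'
```

```text
clock: 9.55
position: [0.5356, -0.1036, 0.0704]
ee_rot: [-0.393, -3.116, 0.0]
force: [-0.5, -0.5, -2.7]
width: 0.641
gripper_force: 24.9
clock: 10.05
position: [0.5358, -0.1035, 0.0616]
ee_rot: [-0.393, -3.117, -0.0]
force: [0.6, 0.2, -3.7]
width: 0.641
gripper_force: 25.0
```

```bash
python3 -m creep '5 0 0 0.05 0 0 0; 5 0 0 0.1 0 0 0; 5 0 0 0.1 0 0 0'|grep -E 'pos|force';  python3 -m creep '5 0 0 0.05 0 0 0; 5 0 0 0.1 0 0 0; 5 0 0 0.1 0 0 0'|grep -E 'pos|force'
```

```text
position: [0.5359, -0.1035, 0.0608]
force: [0.1, 1.1, -3.7]
gripper_force: 25.0
position: [0.5359, -0.1036, 0.0603]
force: [-2.3, -0.0, 5.2]
gripper_force: 24.9
```

Contact came at the expected height of about 60 mm, so I release, retreat and check.

```bash
python3 -m creep '7.8 0 0 0 0 0 0; 7.8 0 0 0 0 0 0; 7.8 0 0 -3 0 0 0; 7.8 0 0 -7 0 0 0; 7.8 -1 0 -12 0 0 0'|head -2; python3 -m creep '9 -4.7 0 -4 0 0 0; 9 -4.7 0 -6.5 0 0 0; 9 -4.7 0 -6.5 0 0 0;9 -4.7 0 -6.5 0 0 0' |head -2; python3 - <<'E'
from h import *
i=vision.camera_info("wrist");im=vision.get_image("wrist")
cv2.imwrite("pics/w5.png",im[:,:,::-1])
g=(.5358,-.1035)
print(ring("wrist",g,60,im,i,z=.072,tag="q5"),fit("wrist",g,[(.012,.048)],im,i,.006))
for k,g in((48,(.5517,-.2347)),(38,(.4424,-.1958)),(27,(.655,-.147))): print(k,pix(i,[*g,.036]))
print(shift([.4308+.06,.0791-.0155,.25]),telemetry.observe()["position"])
E
```

```text
clock: 11.42
position: [0.5444, -0.1059, 0.1803]
clock: 11.92
position: [0.5903, -0.1175, 0.2438]
(array([ 0.53355 , -0.102375]), 36.0) (array([ 0.53687813, -0.1021875 ]), np.float32(49.10079))
48 [171.22594759 201.15897539]
38 [169.69126095  54.54053353]
27 [301.06989698 285.46746265]
[14.12 15.07 -0.62] [ 0.59013146 -0.11745379  0.24354656]
```

View pics/q5.png

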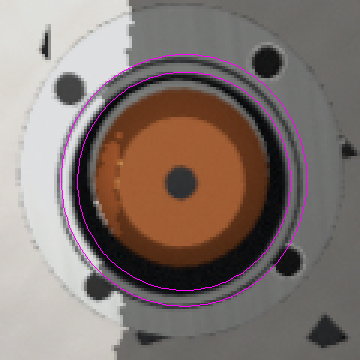

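s60 is seated concentric on its flange. Next is stub 48.

```bash
python3 -m creep '9 4 4.2 0 0 0 0; 9 8 8.4 0 0 0 0; 9 12 12.6 0 0 0 0; 9 14.1 15 -0.5 0 0 0;9 14.1 15 -0.5 0 0 0'|head -2; python3 -m creep '9 0 0 0 0 0 0;9 0 0 0 0 0 0'|head -2; python3 - <<'E'
from h import *
i=vision.camera_info("wrist");im=vision.get_image("wrist")
for k,g in((48,(.4308,.0791)),(27,(.4354,-.0517))):
    r=ring("wrist",g,k,im,i,tag="q6_%d"%k);print(r,pix(i,[*r[0],.06]),shift([r[0][0]+.0002,r[0][1]+.0008,.047]))
print(telemetry.observe()["position"])
E
```

```text
clock: 12.6
position: [0.49, 0.0653, 0.2491]
clock: 12.85
position: [0.4918, 0.0613, 0.2493]
(array([0.430175, 0.079975]), 33.4) [318.46765564 134.42778413] [ 6.43  0.35 20.24]
(array([ 0.4353375, -0.0518875]), 73.9) [160.56315941 183.33401339] [  2.63 -12.29  20.25]
[0.49187005 0.0614155  0.24938318]
```

```bash
python3 -m creep '9 3.5 0.2 3 0 0 0; 9 6.4 0.35 7 0 0 0; 9 6.4 0.35 12 0 0 0; 9 6.4 0.35 15.5 0 0 0; 9 6.4 0.35 18 0 0 0' 25|head -2;  python3 -m creep '9 0 0 1.3 0 0 0; 9 0 0 2.2 0 0 0; 4 0 0 2.2 0 0 0; 4 0 0 2.2 0 0 0; 4 0 0 2.2 0 0 0' 25; python3 -m creep '4 0 0 0 0 0 0; 4 0 0 0 0 0 0;4 0 0 0 0 0 0'; python3 -m creep '4 0 0 -1 0 0 0; 4 0 0 -4 0 0 0; 4 0 0 -8 0 0 0; 4 0 0 -13 0 0 0'; python3 -c "
from h import *
print(shift([.5517+.060,-.2347-.0155,.25]))"
```

```text
clock: 13.52
position: [0.4303, 0.081, 0.0681]
clock: 14.15
position: [0.431, 0.0821, 0.0483]
ee_rot: [0.393, 3.116, 0.001]
force: [0.9, -0.0, -0.2]
width: 0.707
gripper_force: 0.0
clock: 14.52
position: [0.4307, 0.0818, 0.048]
ee_rot: [0.393, 3.117, 0.0]
force: [-1.3, -1.3, 6.2]
width: 0.523
gripper_force: 25.0
clock: 15.02
position: [0.4295, 0.0816, 0.1788]
ee_rot: [-0.393, -3.115, 0.002]
force: [0.5, 0.9, -2.6]
width: 0.526
gripper_force: 25.0
[-25.87 -27.63  -7.12]
```

```bash
python3 -m creep '4 -4.1 -4.4 -3 0 0 0; 4 -8.2 -8.8 -6 0 0 0; 4 -12.3 -13.2 -7 0 0 0; 4 -16.4 -17.6 -7 0 0 0; 4 -20.5 -22 -7 0 0 0'|head -2;  python3 -m creep '4 -4 -4.2 0 0 0 0; 4 -5.4 -5.6 0 0 0 0; 4 -5.4 -5.6 0 0 0 0;4 -5.4 -5.6 0 0 0 0;4 -5.4 -5.6 0 0 0 0'|head -2; python3 - <<'E'
from h import *
i=vision.camera_info("wrist");im=vision.get_image("wrist");cv2.imwrite("pics/w7.png",im[:,:,::-1])
print(telemetry.observe()["position"])
for k,g in((48,(.5517,-.2347)),(38,(.4424,-.1958))):
    r=hole(i,im,k,g,tag="d7_%d"%k);print(k,*r,pix(i,[*r[1],.036]),shift([r[2][0]+.0002,r[2][1]+.0008,.096]))
E
```

```text
clock: 15.65
position: [0.5737, -0.1812, 0.2484]
clock: 16.27
position: [0.6114, -0.2458, 0.2479]
[ 0.6115266  -0.24603052  0.24801228]
48 [ 0.5503 -0.2344] [ 0.552  -0.2355] [ 0.5506 -0.2362] [308.93770506 138.4277811 ] [ 6.15 -0.48 15.2 ]
38 [ 0.4447 -0.197 ] [ 0.4504 -0.2028] [ 0.4445 -0.197 ] [317.21504291  -6.83226256] [17.4  0.7 15.2]
```

View pics/w7.png

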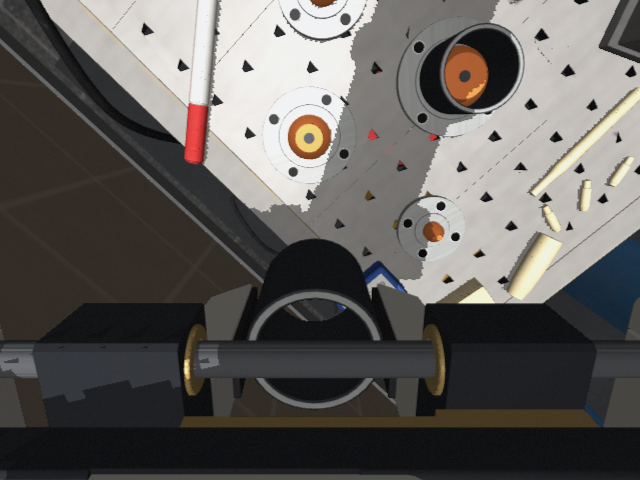

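It shows the plug top of flange 48 at (309,138), s60 seated at (483,68), and flange 27 at (433,231). I'll refine the plug-top centre by colour.

```bash
cat >> h.py <<'E'
def plug(i,im,k,g,sh=0):
    "centre of the dark dot in the plug top, and of the whole plug-coloured blob"
    u,v=pix(i,[*g[:2],.036]);u,v=int(u),int(v);c=im[v-30:v+31,u-30:u+31].astype(int)
    o=((c[...,0]-c[...,2])>50).astype(np.uint8)
    n,l,s,ce=cv2.connectedComponentsWithStats(o);j=1+s[1:,4].argmax()
    cs,_=cv2.findContours((l==j).astype(np.uint8),cv2.RETR_CCOMP,cv2.CHAIN_APPROX_NONE)
    big=max(cs,key=cv2.contourArea);f=np.zeros_like(o);cv2.drawContours(f,[big],-1,1,-1)
    d=(f==1)&(o==0);d=cv2.connectedComponentsWithStats(d.astype(np.uint8))
    r=[]
    for s_,c_ in zip(d[2][1:],d[3][1:]):
        if s_[4]>6: p=(c_[0]+u-30,c_[1]+v-30);r.append((np.round(p,1),int(s_[4]),world("wrist",*p,.036,i)[:2].round(4)))
    return r
E
python3 - <<'E'
from h import *
i=vision.camera_info("wrist");im=vision.get_image("wrist")
print(plug(i,im,48,(.552,-.2355)),plug(i,im,27,world("wrist",433,231,.036,i)),telemetry.observe()["position"],shift([.552,-.2355,.096]))
E
```

```text
[(array([308.8, 137.6]), 84, array([ 0.5515, -0.2357]))] [] [ 0.61158246 -0.24622343  0.24804742] [ 6.04 -0.44 15.2 ]
```

```bash
python3 -m creep '4 3 -0.2 3 0 0 0; 4 6.1 -0.4 7 0 0 0; 4 6.1 -0.4 11 0 0 0; 4 6.1 -0.4 14 0 0 0; 4 6.1 -0.4 15 0 0 0'|head -2;  python3 -m creep '4 0 0 0.2 0 0 0; 4 0 0 0.2 0 0 0; 4 0 0 0.2 0 0 0;4 0 0 0.2 0 0 0'|head -2; python3 -c "
from h import *
print(shift([.5517,-.2349,.06]))"
```

```text
clock: 17.0
position: [0.5507, -0.2352, 0.0964]
clock: 17.5
position: [0.5519, -0.2363, 0.0964]
[0.06 0.13 3.64]
```

```bash
python3 -m creep '4 0 0.1 0.8 0 0 0; 4 0 0.1 1.6 0 0 0; 4 0 0.1 2 0 0 0; 4 0 0.1 2.4 0 0 0; 4 0 0.1 2.4 0 0 0'|grep -E 'pos|force';  python3 -m creep '4 0 0 0.4 0 0 0; 4 0 0 0.7 0 0 0; 4 0 0 0.9 0 0 0; 4 0 0 0.9 0 0 0'|grep -E 'pos|force'
```

```text
position: [0.5516, -0.2352, 0.0713]
force: [-0.5, 0.6, -3.2]
gripper_force: 25.0
position: [0.5517, -0.2352, 0.0626]
force: [-0.4, 0.7, -2.9]
gripper_force: 25.0
```

```bash
python3 -m creep '4 0 0 0.05 0 0 0; 4 0 0 0.1 0 0 0; 4 0 0 0.15 0 0 0; 4 0 0 0.2 0 0 0; 4 0 0 0.2 0 0 0'|grep -E 'pos|force';  python3 -m creep '4 0 0 0.05 0 0 0; 4 0 0 0.1 0 0 0; 4 0 0 0.1 0 0 0'|grep -E 'pos|force'
```

```text
position: [0.5517, -0.2352, 0.0606]
force: [0.8, 1.0, -2.8]
gripper_force: 25.0
position: [0.5519, -0.2352, 0.0601]
force: [-1.8, 1.3, 3.7]
gripper_force: 25.0
```

Contact at the expected height. I release and go to view stub 38.

```bash
python3 -m creep '6.6 0 0 0 0 0 0; 6.6 0 0 0 0 0 0; 6.6 0 0 -3 0 0 0; 6.6 0 0 -8 0 0 0; 6.6 0 0 -14 0 0 0'|head -2; python3 -m creep '9 1.7 5.2 -4 0 0 0; 9 3.4 10.4 -5 0 0 0; 9 5.1 15.6 -5 0 0 0;9 6.8 20.8 -5 0 0 0; 9 8.5 26 -5 0 0 0' |head -2; python3 -m creep '9 1.7 5.2 0 0 0 0; 9 3.4 10.4 0 0 0 0; 9 5.1 15.6 0 0 0 0;9 6.8 20.8 0 0 0 0; 9 8.6 25.7 0 0 0 0' |head -2;  python3 -m creep '9 0 0 0 0 0 0; 9 0 0 0 0 0 0; 9 0 0 0 0 0 0' |head -2; python3 - <<'E'
from h import *
i=vision.camera_info("wrist");im=vision.get_image("wrist")
g=(.454,.323);r=ring("wrist",g,38,im,i,span=.012,tag="q8");print(r,pix(i,[*r[0],.06]),shift([r[0][0]+.0002,r[0][1]+.0008,.047]))
print(telemetry.observe()["position"])
E
```

```text
clock: 20.25
position: [0.5512, -0.235, 0.2004]
clock: 20.88
position: [0.5338, 0.0395, 0.25]
clock: 21.5
position: [0.5143, 0.31, 0.2497]
clock: 21.88
position: [0.5151, 0.3063, 0.2499]
(array([0.45371875, 0.32178125]), 52.0) [314.44835148 135.65123663] [ 6.33  0.04 20.29]
[0.51505646 0.30643592 0.24991571]
```

View pics/q8.png

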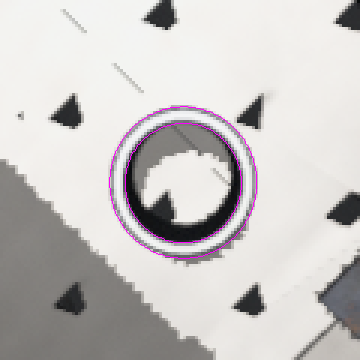

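The fit on s38 is exact at (314,136). Grasping it.

```bash
python3 -m creep '9 3.5 0 3 0 0 0; 9 6.3 0 7 0 0 0; 9 6.3 0 12 0 0 0; 9 6.3 0 15.5 0 0 0; 9 6.3 0 18 0 0 0' 25|head -2;  python3 -m creep '9 0 0 1.3 0 0 0; 9 0 0 2.2 0 0 0; 3 0 0 2.2 0 0 0; 3 0 0 2.2 0 0 0; 3 0 0 2.2 0 0 0' 25|head -2; python3 -m creep '3 0 0 0 0 0 0; 3 0 0 0 0 0 0;3 0 0 0 0 0 0; 3 0 0 0 0 0 0'; python3 -m creep '3 0 0 -1 0 0 0; 3 0 0 -4 0 0 0; 3 0 0 -8 0 0 0; 3 0 0 -13 0 0 0'; python3 -c "
from h import *
print(shift([.4445+.060,-.197-.0155,.25]))"
```

```text
clock: 22.55
position: [0.4535, 0.3224, 0.0684]
clock: 23.18
position: [0.4538, 0.324, 0.0484]
clock: 23.68
position: [0.4535, 0.3237, 0.0478]
ee_rot: [-0.393, -3.117, 0.0]
force: [-1.0, -1.0, 0.5]
width: 0.398
gripper_force: 25.0
clock: 24.18
position: [0.4528, 0.3232, 0.1788]
ee_rot: [-0.393, -3.116, 0.002]
force: [0.3, 0.5, -2.2]
width: 0.396
gripper_force: 25.0
[-18.3  -50.62  -7.06]
```

```bash
python3 -m creep '3 -1.9 -5.1 -3 0 0 0; 3 -3.8 -10.2 -6 0 0 0; 3 -5.7 -15.3 -7 0 0 0; 3 -7.6 -20.4 -7 0 0 0; 3 -9.5 -25.5 -7 0 0 0'|head -2; python3 -m creep '3 -1.8 -5.1 0 0 0 0; 3 -3.6 -10.2 0 0 0 0; 3 -5.4 -15.3 0 0 0 0; 3 -7.2 -20.4 0 0 0 0; 3 -8.8 -25.1 0 0 0 0'|head -2;  python3 -m creep '3 0 0 0 0 0 0;3 0 0 0 0 0 0;3 0 0 0 0 0 0'|head -2; python3 - <<'E'
from h import *
i=vision.camera_info("wrist");im=vision.get_image("wrist");cv2.imwrite("pics/w9.png",im[:,:,::-1])
print(telemetry.observe()["position"])
g=(.4445,-.197);r=hole(i,im,38,g,tag="d9");print(*r,pix(i,[*r[1],.036]));print(plug(i,im,38,r[0]))
E
```

```text
clock: 24.8
position: [0.482, 0.0513, 0.2485]
clock: 25.42
position: [0.5049, -0.2137, 0.2483]
clock: 25.8
position: [0.5053, -0.2103, 0.2477]
[ 0.50531849 -0.21035948  0.24775655]
[ 0.439  -0.2026] [ 0.4418 -0.1968] [ 0.4416 -0.1974] [311.53470792 132.61940629]
[(array([311.9, 131.8]), 89, array([ 0.4413, -0.1963]))]
```

View pics/w9.png

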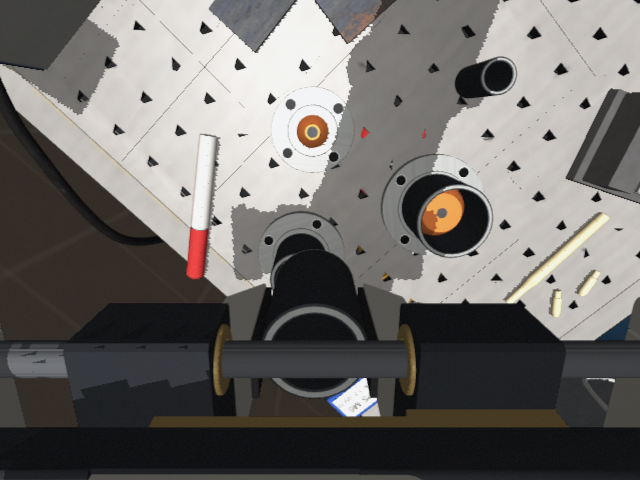

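Flange 38's plug dot is at (312,132), with s60 and s48 seated beside it. I go in over it.

```bash
python3 -m creep '3 3 -0.1 3 0 0 0; 3 6.5 -0.2 7 0 0 0; 3 6.5 -0.2 11 0 0 0; 3 6.5 -0.2 14 0 0 0; 3 6.5 -0.2 15 0 0 0'|head -2;  python3 -m creep '3 0 0 0.2 0 0 0; 3 0 0 0.2 0 0 0; 3 0 0 0.2 0 0 0;3 0 0 0.2 0 0 0'|head -2; python3 -c "
from h import *
print(shift([.4413,-.1957,.06]))"
```

```text
clock: 26.48
position: [0.441, -0.1965, 0.0966]
clock: 26.98
position: [0.442, -0.1978, 0.0963]
[0.13 0.18 3.63]
```

```bash
python3 -m creep '3 0.1 0.2 0.5 0 0 0; 3 0.1 0.2 1.2 0 0 0; 3 0.1 0.2 2 0 0 0; 3 0.1 0.2 2.4 0 0 0; 3 0.1 0.2 2.4 0 0 0'|grep -E 'pos|force';  python3 -m creep '3 0 0 0.4 0 0 0; 3 0 0 0.7 0 0 0; 3 0 0 0.9 0 0 0; 3 0 0 0.9 0 0 0'|grep -E 'pos|force'
```

```text
position: [0.4409, -0.1955, 0.0713]
force: [0.2, -0.9, -1.6]
gripper_force: 25.0
position: [0.4411, -0.1955, 0.0626]
force: [0.3, 0.3, -2.7]
gripper_force: 25.0
```

```bash
python3 -m creep '3 0 0 0.05 0 0 0; 3 0 0 0.1 0 0 0; 3 0 0 0.15 0 0 0; 3 0 0 0.2 0 0 0; 3 0 0 0.2 0 0 0'|grep -E 'pos|force';  python3 -m creep '3 0 0 0.05 0 0 0; 3 0 0 0.1 0 0 0; 3 0 0 0.1 0 0 0'|grep -E 'pos|force'
```

```text
position: [0.4412, -0.1955, 0.0607]
force: [0.3, 0.3, -2.0]
gripper_force: 25.0
position: [0.4412, -0.1955, 0.0598]
force: [-0.9, 0.3, 0.1]
gripper_force: 25.0
```

```bash
python3 -m creep '3 0 0 0.05 0 0 0; 3 0 0 0.05 0 0 0'|grep -E 'pos|force'; python3 -m creep '5.6 0 0 0 0 0 0; 5.6 0 0 0 0 0 0; 5.6 0 0 -3 0 0 0; 5.6 0 0 -8 0 0 0; 5.6 0 0 -14 0 0 0'|head -2; python3 -c "
from h import *
print(shift([.4353+.060,-.0515-.0155,.25]))"
```

```text
position: [0.4412, -0.1955, 0.0597]
force: [-2.3, 1.5, 9.5]
gripper_force: 25.0
clock: 29.98
position: [0.4405, -0.1953, 0.2001]
[-2.11 13.79 -5.  ]
```

s38 is seated. Next is stub 27.

```bash
python3 -m creep '7 -1 5 -4 0 0 0; 7 -2.1 10 -5 0 0 0; 7 -2.1 13.8 -5 0 0 0;7 -2.1 13.8 -5 0 0 0; 7 -2.1 13.8 -5 0 0 0' |head -2;  python3 -m creep '7 0 0 0 0 0 0; 7 0 0 0 0 0 0' |head -2; python3 - <<'E'
from h import *
i=vision.camera_info("wrist");im=vision.get_image("wrist")
r=ring("wrist",(.4353,-.0515),27,im,i,span=.008,tag="q10");print(r,pix(i,[*r[0],.06]),shift([r[0][0]+.0002,r[0][1]+.0008,.047]))
print(telemetry.observe()["position"])
E
```

```text
clock: 30.6
position: [0.4954, -0.0677, 0.249]
clock: 30.85
position: [0.4955, -0.0681, 0.2492]
(array([ 0.43655  , -0.0524375]), 38.4) [315.41999328 138.85901372] [ 6.1   0.11 20.22]
[ 0.49557688 -0.06788953  0.24921849]
```

```bash
python3 -m creep '7 3.5 0 3 0 0 0; 7 6.1 0.1 7 0 0 0; 7 6.1 0.1 12 0 0 0; 7 6.1 0.1 15.5 0 0 0; 7 6.1 0.1 18 0 0 0' 25|head -2;  python3 -m creep '7 0 0 1.3 0 0 0; 7 0 0 2.2 0 0 0; 2 0 0 2.2 0 0 0; 2 0 0 2.2 0 0 0; 2 0 0 2.2 0 0 0' 25|head -2; python3 -m creep '2 0 0 0 0 0 0; 2 0 0 0 0 0 0;2 0 0 0 0 0 0; 2 0 0 0 0 0 0'; python3 -m creep '2 0 0 -1 0 0 0; 2 0 0 -4 0 0 0; 2 0 0 -8 0 0 0; 2 0 0 -13 0 0 0'; python3 -c "
from h import *
print(shift([.657+.060,-.145-.0155,.25]))"
```

```text
clock: 31.52
position: [0.4364, -0.0513, 0.0678]
clock: 32.15
position: [0.4374, -0.0509, 0.0478]
clock: 32.65
position: [0.4371, -0.0509, 0.0474]
ee_rot: [0.393, 3.117, 0.0]
force: [-0.9, 0.2, 4.9]
width: 0.294
gripper_force: 25.0
clock: 33.15
position: [0.4359, -0.0511, 0.1783]
ee_rot: [-0.393, -3.115, 0.001]
force: [0.3, 1.4, -0.2]
width: 0.287
gripper_force: 25.0
[-29.93  -3.62  -7.22]
```

```bash
python3 -m creep '2 -3 0 -5 0 0 0; 2 -9 -1 -7 0 0 0; 2 -15 -1.8 -7.2 0 0 0; 2 -21 -2.5 -7.2 0 0 0; 2 -27 -3.3 -7.2 0 0 0'|head -2; python3 -m creep '2 -2.9 -0.3 0 0 0 0;2 -2.9 -0.3 0 0 0 0;2 -2.9 -0.3 0 0 0 0; 2 -2.9 -0.3 0 0 0 0'; python3 - <<'E'
from h import *
i=vision.camera_info("wrist");im=vision.get_image("wrist");cv2.imwrite("pics/w11.png",im[:,:,::-1])
print(telemetry.observe()["position"])
g=(.657,-.145);r=hole(i,im,27,g,tag="d11");print(*r,pix(i,[*r[1],.036]));print(plug(i,im,27,r[0]))
E
```

```text
clock: 33.78
position: [0.6916, -0.1503, 0.2495]
clock: 34.28
position: [0.7169, -0.1594, 0.2498]
ee_rot: [-0.393, -3.117, -0.001]
force: [0.4, 0.4, -1.3]
width: 0.295
gripper_force: 25.0
[ 0.71703067 -0.15941155  0.24988814]
[ 0.6622 -0.1443] [ 0.664  -0.1439] [ 0.6635 -0.1437] [317.00657423 144.49856659]
[]
```

View pics/w11.png

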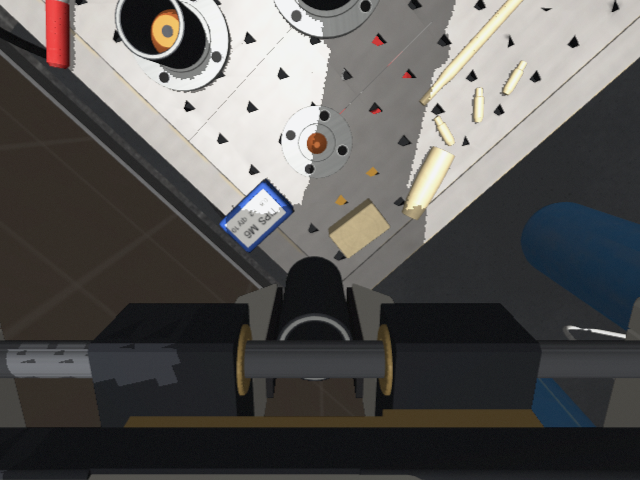

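Flange 27's plug top is at about (317,145), and its disc spans x 281–353 and y 105–178. I'll refine this numerically.

```bash
python3 - <<'E'
from h import *
i=vision.camera_info("wrist");im=vision.get_image("wrist")
c=im[128:162,300:334].astype(int);o=(c[...,0]-c[...,2])>50
y,x=np.nonzero(o);print("blob",x.min()+300,x.max()+300,y.min()+128,y.max()+128,x.mean()+300,y.mean()+128)
print(c[10:24,8:26,0])
# expected blob extents if plug centre is at g (base circle z=.020 and top circle)
for g in((.6635,-.1437),(.664,-.1439),(.6622,-.1443)):
    a=np.linspace(0,6.28,60);P=np.array([pix(i,[g[0]+r*np.cos(t),g[1]+r*np.sin(t),z]) for z,r in((.012,.00905),(.02,.00905),(.036,.0025)) for t in a])
    print(g,P.min(0).round(1),P.max(0).round(1),pix(i,[*g,.036]).round(1),pix(i,[*g,.012]).round(1))
print(world("wrist",317,141.5,.012,i),telemetry.observe()["position"])
E
```

```text
blob 307 326 133 153 316.04347826086956 142.56521739130434
[[160 161 165 170 174 176 156 121 120 120 119 115 114 113 109 108 107 113]
 [155 161 167 171 177 181 164 123 122 120 119 118 116 113 111 108 106 107]
 [156 161 166 171 162 133 129 123 123 121 121 118 116 113 111 108 105 103]
 [155 160 164 171 157 120 122 135 153 148 130 117 115 112 110 107 103 101]
 [154 158 163 168 156 120 147 183 185 184 172 138 113 110 108 107 104 101]
 [150 154 161 165 153 139 176 191 190 191 190 164 112 109 106 104 103  99]
 [147 151 156 161 159 157 180 191 191 191 190 172 120 107 105 103 101  99]
 [144 148 151 143 120 133 169 190 191 190 190 167 109 103 102 100  98  97]
 [138 141 145 134 107 110 141 181 191 191 178 138 103 101  99  98  96  99]
 [135 136 138 128 104 104 110 127 144 154 141 107 101  99  97  95  94 102]
 [147 131 132 123 101 102 102 102 105 109 105  97  97  97  95  95  91 109]
 [189 123 125 125 116  98  99 100  98  96  96  96  96  94  93  91 102 127]
 [225 159 120 123 114  95  98  98  97  97  97  94  94  93  92  99 120 136]
 [239 227 183 117 109  95  95  95  94  95  94  93  91  90  98 120 136 137]]
(0.6635, -0.1437) [306.5 131.3] [327.2 152.9] [317.  143.6] [316.8 141.8]
(0.664, -0.1439) [306.5 132. ] [327.1 153.5] [316.9 144.3] [316.7 142.4]
(0.6622, -0.1443) [305.5 130. ] [326.2 151.6] [315.9 142.2] [315.8 140.5]
[ 0.66330336 -0.14345904  0.012     ] [ 0.71716044 -0.15944648  0.24988115]
```

```bash
python3 -m creep '2 3 0.1 3 0 0 0; 2 5.6 0.3 7 0 0 0; 2 5.6 0.3 11 0 0 0; 2 5.6 0.3 14 0 0 0; 2 5.6 0.3 15.2 0 0 0'|head -2;  python3 -m creep '2 0 0 0.2 0 0 0; 2 0 0 0.2 0 0 0; 2 0 0 0.2 0 0 0;2 0 0 0.2 0 0 0'|head -2; python3 -c "
from h import *
print(shift([.6639,-.143,.0594]))"
```

```text
clock: 35.0
position: [0.6631, -0.1425, 0.0959]
clock: 35.5
position: [0.6646, -0.1433, 0.096]
[0.08 0.01 3.66]
```

```bash
python3 -m creep '2 0.05 0 0.5 0 0 0; 2 0.05 0 1.2 0 0 0; 2 0.05 0 2 0 0 0; 2 0.05 0 2.4 0 0 0; 2 0.05 0 2.4 0 0 0'|grep -E 'pos|force';  python3 -m creep '2 0 0 0.4 0 0 0; 2 0 0 0.7 0 0 0; 2 0 0 0.9 0 0 0; 2 0 0 0.9 0 0 0'|grep -E 'pos|force'
```

```text
position: [0.6634, -0.1431, 0.0706]
force: [0.7, 0.2, -1.2]
gripper_force: 25.0
position: [0.6639, -0.1433, 0.0622]
force: [0.9, -1.3, -1.6]
gripper_force: 25.0
```

```bash
python3 -m creep '2 0 0 0.05 0 0 0; 2 0 0 0.1 0 0 0; 2 0 0 0.15 0 0 0; 2 0 0 0.2 0 0 0; 2 0 0 0.2 0 0 0'|grep -E 'pos|force';  python3 -m creep '2 0 0 0.05 0 0 0; 2 0 0 0.1 0 0 0; 2 0 0 0.1 0 0 0'|grep -E 'pos|force'
```

```text
position: [0.6638, -0.1432, 0.0603]
force: [2.7, -1.5, -0.4]
gripper_force: 25.0
position: [0.6639, -0.1433, 0.0596]
force: [2.0, -2.3, 2.5]
gripper_force: 25.0
```

```bash
python3 -m creep '2 0 0 0.05 0 0 0; 2 0 0 0.05 0 0 0'|grep -E 'pos|force'; python3 -m creep '4.4 0 0 0 0 0 0; 4.4 0 0 0 0 0 0; 4.4 0 0 -3 0 0 0; 4.4 0 0 -8 0 0 0; 4.4 -2 0 -14 0 0 0'|head -2; python3 -m creep '5 -3.5 0 -5 0 0 0;5 -3.5 0 -5 0 0 0;5 -3.5 0 -5 0 0 0'|head -2
python3 - <<'E'
from h import *
F={60:(.5357,-.1032),48:(.5517,-.2349),38:(.4417,-.1958),27:(.6639,-.143)}
for n in("wrist","side","top"):
    i=vision.camera_info(n);im=vision.get_image(n)
    for k,g in F.items():
        u,v=pix(i,[*g,.072])
        if not(40<u<600 and 20<v<(250 if n=="wrist" else 460)): continue
        for z in(.072,.078,.084):
            print(n,k,z,ring(n,g,k,im,i,z=z,span=.004),end=" ")
        print()
E
```

```text
position: [0.6641, -0.1433, 0.0595]
force: [1.2, -1.0, 7.7]
gripper_force: 25.0
clock: 38.5
position: [0.681, -0.147, 0.198]
clock: 38.88
position: [0.7159, -0.1563, 0.2467]
wrist 48 0.072 (array([ 0.55216875, -0.23574375]), 43.9) wrist 48 0.078 (array([ 0.55341875, -0.2337125 ]), 30.9) wrist 48 0.084 (array([ 0.55579375, -0.2319    ]), 23.1) 
wrist 27 0.072 (array([ 0.663275  , -0.14278125]), 34.3) wrist 27 0.078 (array([ 0.6629625, -0.1431875]), 30.8) wrist 27 0.084 (array([ 0.66149375, -0.14425   ]), 26.5) 
side 60 0.072 (array([ 0.532575, -0.098575]), 36.2) side 60 0.078 (array([ 0.5320125 , -0.10041875]), 9.0) side 60 0.084 (array([ 0.5367625, -0.10745  ]), 3.0) 
side 48 0.072 (array([ 0.551325  , -0.23493125]), 61.8) side 48 0.078 (array([ 0.5518875, -0.2393375]), 2.8) side 48 0.084 (array([ 0.55629375, -0.2380875 ]), 4.1) 
side 38 0.072 (array([ 0.440825  , -0.19389375]), 69.4) side 38 0.078 (array([ 0.43985625, -0.19155   ]), 3.7) side 38 0.084 (array([ 0.44554375, -0.191175  ]), 2.5) 
side 27 0.072 (array([ 0.665025  , -0.14265625]), 21.0) side 27 0.078 (array([ 0.66643125, -0.138375  ]), 8.2) side 27 0.084 (array([ 0.66630625, -0.138375  ]), 7.8) 
top 60 0.072 (array([ 0.53141875, -0.09973125]), 1.7) top 60 0.078 (array([ 0.53110625, -0.10035625]), 1.5) top 60 0.084 (array([ 0.531075, -0.107825]), 2.5) 
top 48 0.072 (array([ 0.54941875, -0.235275  ]), 71.2) top 48 0.078 (array([ 0.54798125, -0.233775  ]), 69.5) top 48 0.084 (array([ 0.547075, -0.23265 ]), 63.7) 
top 38 0.072 (array([ 0.439575  , -0.19620625]), 72.7) top 38 0.078 (array([ 0.438575, -0.194925]), 71.9) top 38 0.084 (array([ 0.4376375 , -0.19370625]), 70.9) 
top 27 0.072 (array([ 0.663025, -0.142125]), 4.2) top 27 0.078 (array([ 0.66093125, -0.14121875]), 4.3) top 27 0.084 (array([ 0.659275 , -0.1403125]), 4.2)
```

The side camera puts the rims at 72 mm, which is the seated height. I recheck s60 with a wider search.

```bash
python3 - <<'E'
from h import *
i=vision.camera_info("side");im=vision.get_image("side")
for z in(.066,.069,.072,.075): print(z,[ring("side",g,k,im,i,z=z,span=.008) for k,g in((60,(.5357,-.1032)),(48,(.5517,-.2349)),(27,(.6639,-.143)))])
for k,g in((60,(.5357,-.1032)),(48,(.5517,-.2349)),(38,(.4417,-.1958)),(27,(.6639,-.143))): print(k,"disc side",fit("side",g,[(.012,FL[k][0])],im,i,.008))
E
```

```text
0.066 [(array([ 0.5337  , -0.109325]), 39.1), (array([ 0.55195 , -0.241025]), 31.1), (array([ 0.66315, -0.14625]), 20.1)]
0.069 [(array([ 0.5331375, -0.10445  ]), 37.7), (array([ 0.551825, -0.240775]), 61.2), (array([ 0.666525 , -0.1480625]), 20.8)]
0.072 [(array([ 0.5327 , -0.09845]), 35.9), (array([ 0.5512625, -0.2347125]), 61.4), (array([ 0.66515 , -0.142875]), 20.4)]
0.075 [(array([ 0.5335125, -0.0967625]), 34.6), (array([ 0.5507625, -0.2289   ]), 61.7), (array([ 0.663775, -0.13725 ]), 20.0)]
60 disc side (array([ 0.5352  , -0.099075]), np.float32(101.25461))
48 disc side (array([ 0.55145, -0.22565]), np.float32(99.601685))
38 disc side (array([ 0.4352625, -0.18655  ]), np.float32(114.33758))
27 disc side (array([ 0.661775 , -0.1398125]), np.float32(109.87862))
```

The contact heights and side-camera rim heights agree that all four stubs are seated, and the gripper is clear. Handing in.

```bash
python3 -c "
from cell import job
print(job.sign_off())"
```

```text
the job is handed in; nothing more can be done
None
```

I set all four stubs on their matching flanges, in order from largest to smallest, left the brass bush alone, and handed the job in at about 39 s; contact heights and rim measurements indicate all four are seated, with the camera check on stub_60 the least certain.

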